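# Set the angle gauge on a fresh casting

## Task

Lift the arched resin test piece out of the open mould half and seat it fully home in the pocket of the marking plate, arch upwards, then let go of it. Then take the angle gauge, put its sole on the crown lengthwise along the arch with the middle of the sole over the middle part of the arch, and rock it over until its hanging pointer settles on the wedge-shaped set hand. Finish while still holding the gauge there, at rest on the test piece and clear of the marking plate, so that I can mark the line where it touches; do not disturb the beaker, the glass vial or the amber bottle.

Things in the scene. Friction and masses are not known exactly. Their poses are not given: they have to be found in the camera images.
- test_piece: Cream resin casting in the mould: flat underside 40 mm (x) by 80 mm (y), upright side faces 40 mm apart in x, top arched along y (cylinder of radius 60 mm, axis along x), 44 mm high in the middle, 29 mm at the ends; 0.14 kg; 34 mm stands out of the mould. Origin: centre of underside, z up. Grip from above, fingers closing along x, TCP 34 mm over the underside. Half-turn symmetrical about z.
- crown (a point): Middle of the test piece's arched top, 44 mm above its underside; axes as the test piece.
- mould: Lower half of an aluminium mould, fixed block 80 mm (x) by 130 mm (y), 22 mm high; origin: centre of underside. In its top a cavity 42 x 82 mm, 10 mm deep (1 mm play a side). Two dowels 8 mm thick stand 8 mm above the top at (x, y) = (-28, +54) and (+28, -54) mm. Its other half lies turned over at the back, not needed.
- marking_plate: Grey ground-iron plate 110 mm (x) by 150 mm (y), 20 mm high, fixed, with fine light scale lines on both sides of a pocket; origin at the centre of its underside.
- pocket (a point): Centre of the floor of the marking plate's pocket, 12 mm above the worktop; axes as the plate. The pocket is 44 mm (x) by 84 mm (y) and 8 mm deep with a chamfered rim: 2 mm of play a side round the test piece, whose x goes along the pocket's x.
- angle_gauge: Loose gravity angle gauge, 0.32 kg, upright on the worktop: flat steel sole bar 36 mm (x) by 110 mm (y) by 12 mm high; round dial housing of 93 mm diameter above it (axis x, centre 56 mm up, x from -13 to +12 mm); on top a grip tab 16 mm thick (x), 40 mm wide (y), from 102 to 136 mm up. Origin: centre of the underside, z up. The white dial faces -x, to the robot.
- sole (a point): Centre of the gauge's underside (same as the gauge's origin); axes as the gauge.
- gauge_grip (a point): Point inside the gauge's tab, 124 mm above the underside: put the TCP here to grip from above, fingers closing along the gauge's x; fingertips then stay 3 mm clear of the housing. Axes as the gauge.
- pointer (a joint): Angle (rad) of the hanging pendulum pointer (slim black needle, round grey bob, pivot at the dial's centre) relative to the gauge: 0 = along the gauge's upright, positive = tip towards the gauge's +y (left as the robot sees the dial). It swings freely, hangs plumb and settles in about 1 s. Rolling the gauge about its own x by -a (top towards +y) makes it read +a.
- set_hand (a joint): Angle (rad) of the set hand, a black wedge at the dial's rim pointing inwards, counted like pointer. Set beforehand between 0.15 and 0.34; stays there by friction, inside the dial. The pointer is on the set hand when both joints read the same.
- pointer_tip (a point): Tip of the pointer needle, 32 mm from the pivot; its z axis runs along the needle, away from the tip.
- set_tip (a point): Inner tip of the set hand, 32.5 mm from the pivot; its z axis runs from the tip to the pivot.
- beaker: Glass beaker, 54 mm diameter, 72 mm high, behind the work; origin at the centre of its underside. A bystander, to be left alone.
- vial: Glass vial with black cap, 15 mm diameter, 48 mm high, standing among the work; origin at the centre of its underside. A bystander, to be left alone.
- bottle: Small amber bottle with black cap, 49 mm diameter, 96 mm high, behind the work; origin at the centre of its underside. A bystander, to be left alone.
- cavity (a point): Centre of the floor of the mould's cavity, 12 mm above the worktop; axes as the mould.

How it is judged:
On the way, in this order (a step that is already met when the one before it is completed fails the run):
1. the test piece is lifted clear out of the mould (z of test_piece in the frame of cavity above 0.015 m and contact force between test_piece and mould below 0.01 N and contact force between the fingers and test_piece above 1 N), for 0.1 s.
2. the test piece sits fully down in the pocket of the marking plate and is let go (z of test_piece in the frame of pocket between -0.003 and 0.003 m and x of test_piece in the frame of pocket between -0.005 and 0.005 m and y of test_piece in the frame of pocket between -0.005 and 0.005 m and angle between test_piece's own z axis and vertical below 0.05 rad and contact force between the fingers and test_piece below 0.05 N), for 0.3 s.
3. the gauge, held by the gripper, rests with its sole on the crown of the test piece (all of step 2 and contact force between angle_gauge and test_piece above 0.3 N and contact force between the fingers and angle_gauge above 1 N and contact force between angle_gauge and marking_plate below 0.05 N and x of sole in the frame of crown between -0.02 and 0.02 m and y of sole in the frame of crown between -0.045 and 0.045 m and z of sole in the frame of crown above -0.03 m and angle between the x axis of angle_gauge and the x axis of test_piece, either way round below 0.2 rad), for 0.2 s.
At the end, for the whole second after the job is handed in: Test piece fully down in the pocket (3 mm), free of the fingers; the gripper holds the gauge with its sole on the piece (over 0.3 N), along the arch within 0.2 rad, centred within 45 mm along and 20 mm across, off the plate; pointer at rest within 0.05 rad (3 degrees) of the set hand (all of step 3 and angle between the z axis of pointer_tip and the z axis of set_tip, either way round below 0.05 rad and velocity of joint pointer between -0.3 and 0.3 rad/s and linear speed of each of angle_gauge, test_piece below 0.02 m/s); the arm keeps its last pose, push and grip.
It fails at once if the beaker is shoved or knocked over (distance of beaker from where it was at the start of the episode above 0.03 m or angle between beaker's own z axis and vertical above 0.5 rad).
It fails at once if the vial is shoved or knocked over (distance of vial from where it was at the start of the episode above 0.03 m or angle between vial's own z axis and vertical above 0.5 rad).
It fails at once if the amber bottle is shoved or knocked over (distance of bottle from where it was at the start of the episode above 0.03 m or angle between bottle's own z axis and vertical above 0.5 rad).
It also fails if it takes over 67 s, if anything falls off the work surface, if the arm or the gripper's body presses on something with over 40 N, if the wrist force passes 120 N, or if a joint passes its speed limit or range.

## Robot

A 6-joint arm with a two-finger parallel gripper is mounted at the origin on a cart in front of the work surface, level with it; the furniture and walls round the work are solid. World frame = base frame: x ahead of the robot, y to its left, z up, the work surface at z = 0. Lengths are in m, angles in rad, forces in N, time in s.
With the tool pointing down it reaches from about 0.275 to 0.725 m from the base axis. Payload 5.6 kg.
Tool frame: the origin (TCP) lies between the finger pads, 19 mm behind the fingertips; this is the grasp point; z points along the fingers, y is the line along which they close (so a half turn about z gives the same grasp; the last joint's range is limited). The gripper opens to 85 mm and grips with 20 to 120 N. Pads are 22 mm wide; open, the fingers measure 114 mm over their backs; the gripper's body (76 mm by 85 mm) begins 54 mm behind the grasp point. The pads swing forward as they close: fully open they stand 13 mm farther back than shut.
Start: joints at [1.599, 0.255, 0.108, 0, -1.424, -0.285], TCP at [0.14, 0.532, 0.25] pointing down, gripper open.
Joint ranges: [-2.95, 2.95], [-1.21, 1.97], [-1.09, 1.5], [-2.87, 1.71], [-2.94, -0.07], [-3.05, 3.05]. Speed limits (rad/s): [2.57, 2.57, 3.14, 3.14, 3.14, 3.14].

## Interface

Orientations are given as a rotation vector (axis times angle).
In Python, from plant import move_pose, move_l, goto_joints, set_gripper, sleep, solve_ik, read_state, snapshot, camera_info, MotionError, sign_off gives the robot as it stands. Calls block until the motion is done:
- move_pose(position, orientation): joint-space move of the TCP to a pose.
- move_l(position, attitude=None, speed=0.15): straight line of the TCP; attitude=None keeps the orientation; speed is the mean speed in m/s.
- goto_joints(angles): joint-space move.
- set_gripper(opening, squeeze=None): finger opening in m; squeeze is the grip in N (None keeps the last); returns when the fingers have stopped.
- sleep(seconds).
- solve_ik(position, orientation): joint angles nearest the present ones, or None.
- read_state(): the state.
- snapshot(name): name is "scene" or "top"; returns the picture (384x512x3 uint8, red, green, blue); there is no depth.
- camera_info(name): a dict with "fx", "fy", "cx", "cy" (pixels), "world_from_camera" (4x4, takes a point from camera to world coordinates). Camera axes: x right, y down, z forward; pixel columns grow to the right and rows downward; lengths in m; the calibration is good to about 2 mm. A picture is of the moment at which its call begins. camera_info takes no time and is no camera call.
A pose or a line that the arm cannot do raises MotionError and nothing moves.
- sign_off(): hands the job in; it is judged then, once.
The state is a dict: "time": time; "joint_positions": joint angles; "qvel": joint speeds; "effort": joint torques, N m; "tool_pos": TCP position; "orientation": TCP orientation; "wrist_force": force on the tool from outside, world axes, zero at the start; "torque": the same for the moment, N m; "width": finger opening in m; "grasp_force": force on a finger pad.
Only numpy, scipy, OpenCV 4.12 (cv2) and the standard library are available. Lean on these libraries where they do the work, as an engineer would, in place of code of your own. Each camera call takes 0.05 s, during which the arm holds its last target. There are 200 camera calls.

## Working session

There is one attempt and no reset: what is moved stays moved. The work goes in short steps, each a Python script; the robot and the scene stay as the last script left them, time stands still between calls to the robot, and variables do not carry over. Pictures are saved under pics/ and viewed, at most 10 in all, crops included, and the job is handed in when it is done.

```bash
mkdir -p pics; ls; python3 - <<'E'
from plant import *
import cv2,numpy as np
for n in("scene","top"):
    i=camera_info(n);print(n,i["fx"],i["fy"],i["cx"],i["cy"],np.round(i["world_from_camera"],4).tolist())
    im=snapshot(n)[:,:,::-1]
    cv2.imwrite(f"pics/{n}0.png",cv2.resize(im,(800,600),interpolation=cv2.INTER_CUBIC))
    cv2.imwrite(f"pics/{n}raw.png",im)
s=read_state();print(s)
E
```

```text
pics
scene 413.9626519395192 413.9626519395192 250.56029493979494 200.325913893477 [[0.4798, -0.4281, 0.7658, -0.2421], [-0.8773, -0.2455, 0.4124, -0.4463], [0.0114, -0.8697, -0.4934, 0.6099], [0.0, 0.0, 0.0, 1.0]]
top 402.6709644512896 402.6709644512896 247.87643180091666 190.5751343895362 [[0.0263, -0.9809, 0.1927, 0.3541], [-0.9996, -0.024, 0.0143, -0.0074], [-0.0094, -0.193, -0.9811, 1.161], [0.0, 0.0, 0.0, 1.0]]
{'time': 0.1, 'joint_positions': array([ 1.59858890e+00,  2.55693123e-01,  1.07159814e-01, -3.92009951e-04,
       -1.42388716e+00, -2.84631073e-01]), 'qvel': array([-0.00130644, -0.00268658,  0.00235563,  0.0016139 , -0.00111942,
       -0.00182992]), 'effort': array([-3.12551958e-03, -3.87603557e+01,  2.38469660e+01,  5.37791714e+00,
       -3.85866544e-03, -4.76257966e-06]), 'tool_pos': array([0.13954817, 0.53159678, 0.24919825]), 'orientation': array([ 3.11406085e+00, -4.02209639e-01, -2.04628646e-04]), 'wrist_force': array([ 0.46334888, -0.30079769, -0.21506473]), 'torque': array([-0.0523168 , -0.03698002,  0.01537569]), 'grasp_force': 0.0, 'width': 0.08563254117885151}
```

View pics/scene0.png

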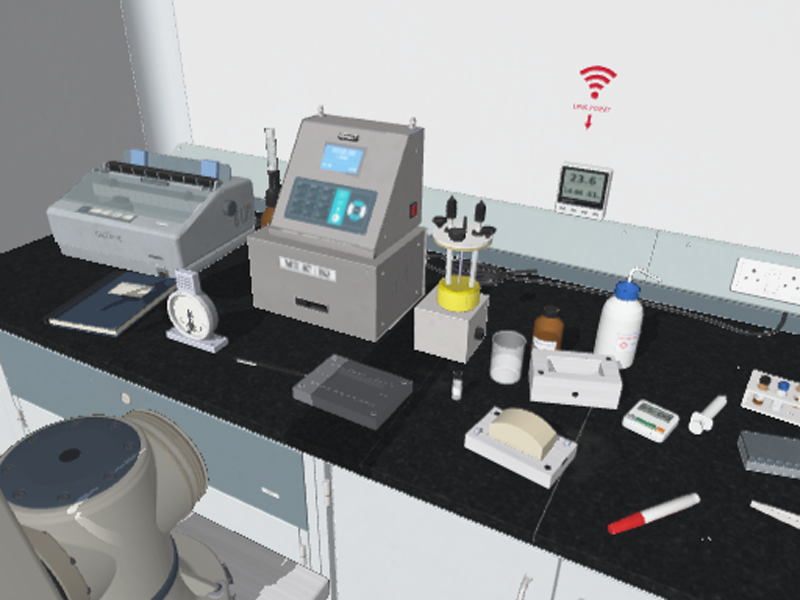

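View pics/top0.png

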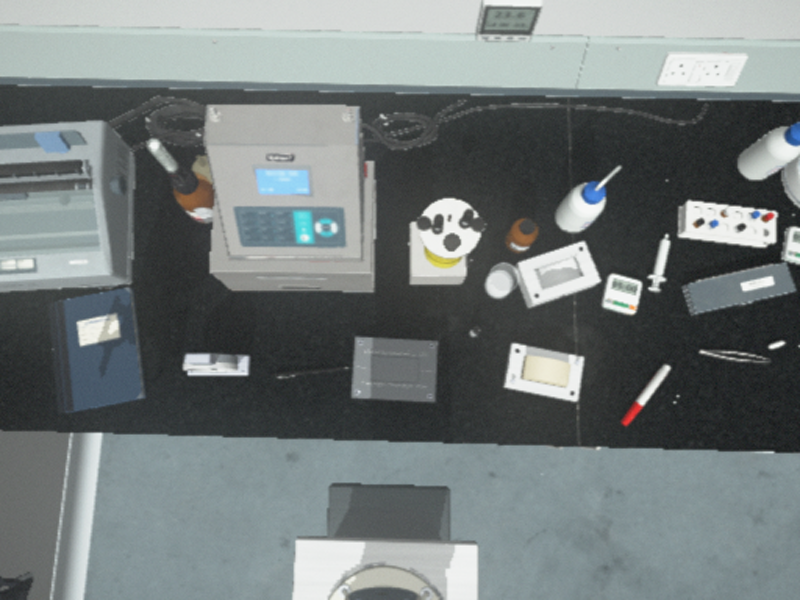

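```bash
python3 - <<'E'
import cv2,numpy as np
t=cv2.imread("pics/topraw.png");s=cv2.imread("pics/sceneraw.png")
def c(im,x,y,w=66,h=50,k=6):
    o=cv2.resize(im[y:y+h,x:x+w],None,fx=k,fy=k,interpolation=cv2.INTER_CUBIC)
    for i in range(0,w,10): cv2.line(o,(i*k,0),(i*k,8),(0,255,0),1)
    for i in range(0,h,10): cv2.line(o,(0,i*k),(8,i*k),(0,255,0),1)
    return o
m=np.vstack([np.hstack([c(t,316,212),c(t,220,212)]),np.hstack([c(t,105,208),c(t,290,190)])])
cv2.imwrite("pics/m1.png",m)
m=np.vstack([np.hstack([c(s,293,255,80,60,5),c(s,184,222,80,60,5)]),np.hstack([c(s,98,170,80,60,5),c(s,265,225,80,60,5)])])
cv2.imwrite("pics/m2.png",m)
E
```

```text
(no output)
```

View pics/m1.png

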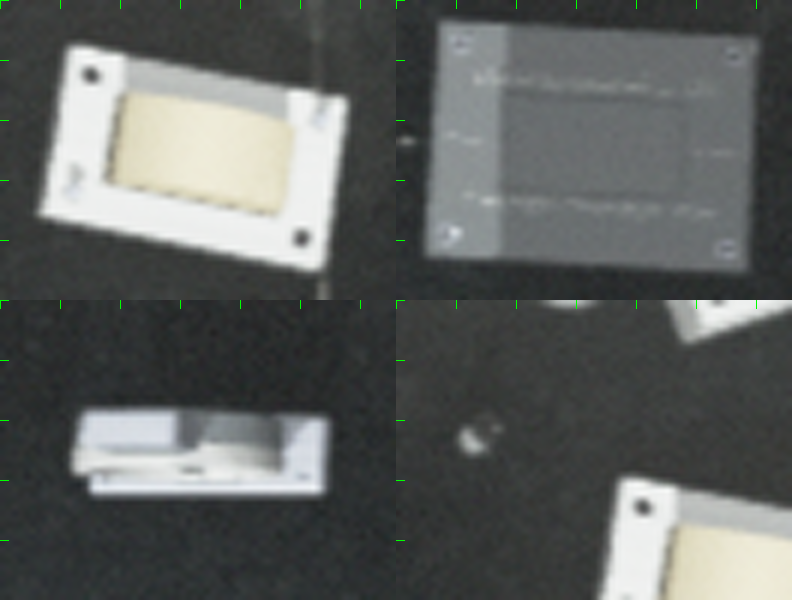

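View pics/m2.png

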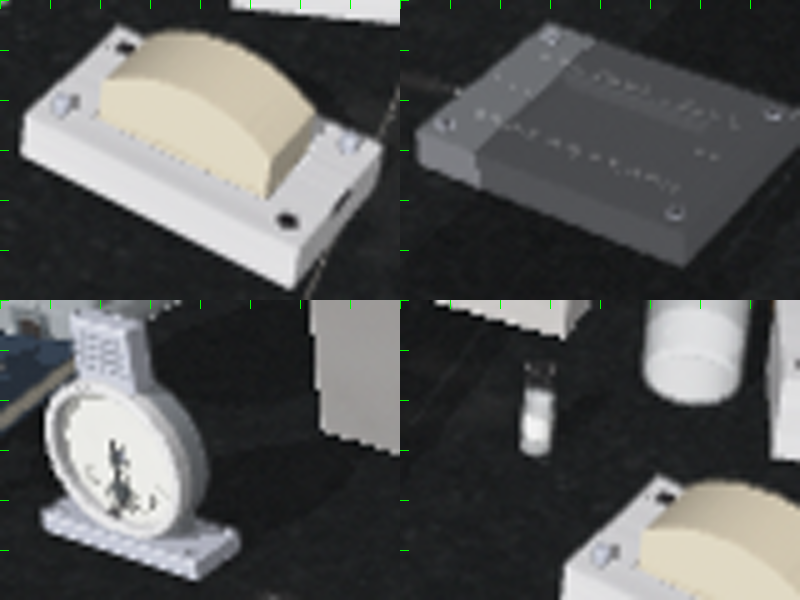

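The top view shows the mould at about raw (349,237), the plate at (253,236), the gauge at (138,233) and the vial at (302,213). Holes, dowels and screws are sharp in both mosaics. I'll fit poses to those features in both cameras.

```bash
cat > h.py <<'E'
from plant import *
import numpy as np,cv2
from scipy.optimize import least_squares
from scipy.spatial.transform import Rotation as R
def proj(n,P):
    i=camera_info(n);T=np.linalg.inv(i["world_from_camera"]);p=np.atleast_2d(P)@T[:3,:3].T+T[:3,3]
    return np.c_[i["fx"]*p[:,0]/p[:,2]+i["cx"],i["fy"]*p[:,1]/p[:,2]+i["cy"]]
def place(q,P): # q=x,y,yaw
    return R.from_euler('z',q[2]).apply(P)+[q[0],q[1],0]
E
python3 - <<'E'
from h import *
def m1(p,ox,oy,sx=0,sy=0,k=6): return (np.array(p,float)-[sx,sy]+.5)/k-.5+[ox,oy]
def fit(name,obs,extra=0):
    def f(q):
        r=[]
        for n,P,px in obs: r.append(proj(n,place(q,np.array(P(q) if callable(P) else P,float)/1000))-px)
        return np.vstack(r).ravel()
    s=least_squares(f,[0.45,0,0]+[45,65][:extra],x_scale=[.1,.1,.1]+[10,10][:extra]);print(name,np.round(s.x,4));print(np.round(s.fun.reshape(-1,2),1).tolist())
H=[[28,54,22],[-28,-54,22],[-28,54,27],[28,-54,27]]
fit('mould',[('top',H,m1([[90,75],[302,238],[75,180],[320,112]],316,212)),('scene',H,m1([[125,47],[288,220],[65,103],[348,143]],293,255,k=5))])
S=lambda q:[[q[3],q[4],20],[q[3],-q[4],20],[-q[3],-q[4],20],[-q[3],q[4],20]]
C=[[55,75,20],[55,-75,20],[-55,-75,20],[-55,75,20]]
fit('plate',[('top',S,m1([[461,43],[733,55],[727,249],[450,233]],220,212,396)),('top',C,m1([[440,20],[759,38],[748,271],[425,257]],220,212,396)),
 ('scene',S,m1([[551,36],[772,115],[675,212],[445,125]],184,222,400,k=5))],2)
G=[[-18,-55,0],[-18,55,12],[18,-55,12]]
fit('gauge',[('top',[[18,-55,12],[-18,-55,0],[-18,55,0]],m1([[328,417],[325,493],[88,493]],105,208,0,300)),('scene',G,m1([[195,580],[42,513],[240,540]],98,170,0,300,5))])
fit('vial',[('top',[[0,0,0]],m1([[478,440]],290,190,396,300)),('scene',[[0,0,0]],m1([[535,452]],265,225,400,300,5))])
E
```

```text
mould [ 0.452  -0.2768 -0.1735]
[[0.4, -0.7], [0.1, -0.6], [0.0, 1.2], [0.5, 0.5], [0.4, 0.1], [-0.3, 0.0], [-0.7, -0.4], [0.2, -0.6]]
plate [ 4.48700e-01 -6.90000e-03 -2.61000e-02  4.49191e+01  6.49010e+01]
[[-0.0, -0.0], [0.2, 0.3], [-0.0, -0.1], [-0.1, 0.1], [0.2, 0.1], [-0.4, -0.2], [-0.1, 0.0], [0.2, -0.5], [0.1, 0.3], [-0.1, -0.2], [-0.0, 0.2], [-0.0, 0.2]]
gauge [0.4484 0.3166 0.0044]
[[-0.5, 0.2], [0.1, 0.4], [1.6, -0.4], [-0.0, 0.4], [-0.4, -0.5], [-0.5, -1.6]]
vial [ 0.5192 -0.1522  0.    ]
[[-0.3, 0.3], [0.3, -0.2]]
```

```bash
cat >> h.py <<'E'
MO=[.452,-.2768,-.1735];PL=[.4487,-.0069,-.0261];GA=[.4484,.3166,.0044]
def ori(yaw,roll=0,flip=0): # gauge/piece rotation -> tool rotvec; tool y along object +-x, tool z = -object z
    Ro=R.from_euler('z',yaw)*R.from_euler('x',roll)
    s=-1 if flip else 1
    T=np.array([[0,s,0],[s,0,0],[0,0,-1]],float) # columns tool axes in object frame
    return (Ro*R.from_matrix(T)).as_rotvec()
def st():
    s=read_state();print('t',round(s['time'],2),'p',np.round(s['tool_pos'],4),'F',np.round(s['wrist_force'],1),'w',round(s['width'],4),'g',round(s['grasp_force'],1));return s
E
python3 - <<'E'
from h import *
for f in(0,1):
    print(f,[np.round(solve_ik([q[0],q[1],.2],ori(q[2],0,f)),2) if solve_ik([q[0],q[1],.2],ori(q[2],0,f)) is not None else None for q in(MO,PL,GA)],
     [solve_ik([PL[0],PL[1]+.06,.17],ori(PL[2],-a,f)) is not None for a in(.15,.34)])
f=0 if abs(solve_ik([*MO[:2],.2],ori(MO[2],0,0))[5])<abs(solve_ik([*MO[:2],.2],ori(MO[2],0,1))[5]) else 1
print(f)
move_pose([*MO[:2],.15],ori(MO[2],0,f)); st()
move_l([*MO[:2],.046],speed=.12); st()
set_gripper(.03,40); st()
move_l([*MO[:2],.14],speed=.12); st()
a=snapshot("scene");b=snapshot("top")
cv2.imwrite("pics/s1.png",a[:,:,::-1]);cv2.imwrite("pics/t1.png",b[:,:,::-1])
E
```

```text
0 [None, array([ 0.34,  0.08, -0.24,  0.  , -1.26,  2.78]), array([ 0.9 ,  0.27,  0.  , -0.  , -1.3 ,  2.25])] [True, True]
1 [array([-0.25,  0.24, -0.04,  0.  , -1.29,  0.08]), array([ 0.34,  0.08, -0.24,  0.  , -1.26, -0.36]), array([ 0.9 ,  0.27,  0.  ,  0.  , -1.3 , -0.9 ])] [True, True]Traceback (most recent call last):
  File "<stdin>", line 5, in <module>
TypeError: 'NoneType' object is not subscriptable
```

```bash
python3 - <<'E'
from h import *
f=1
move_pose([*MO[:2],.15],ori(MO[2],0,f)); st()
move_l([*MO[:2],.046],speed=.12); st()
set_gripper(.03,40); st()
move_l([*MO[:2],.14],speed=.12); st()
move_l([*PL[:2],.14],ori(PL[2],0,f),speed=.15); st()
a=snapshot("scene");b=snapshot("top")
cv2.imwrite("pics/s1.png",a[:,:,::-1])
s=[cv2.resize(a[170:320,165:365],None,fx=4,fy=4,interpolation=cv2.INTER_CUBIC)]
cv2.imwrite("pics/s1c.png",s[0][:,:,::-1])
E
```

```text
t 3.16 p [ 0.4524 -0.2763  0.1501] F [-0.9  0.5  0.1] w 0.0859 g 0.0
t 4.17 p [ 0.4526 -0.277   0.0467] F [ 0.6 -0.1 -0.2] w 0.0854 g 0.0
t 4.67 p [ 0.4517 -0.2768  0.0465] F [-2.5  2.   5.5] w 0.0396 g 41.8
t 5.6 p [ 0.4514 -0.2765  0.139 ] F [-0.9 -0.4 -2. ] w 0.0391 g 41.0
t 7.55 p [ 0.4487 -0.0073  0.1399] F [-0.6  0.3 -0.9] w 0.0392 g 40.9
```

View pics/s1c.png

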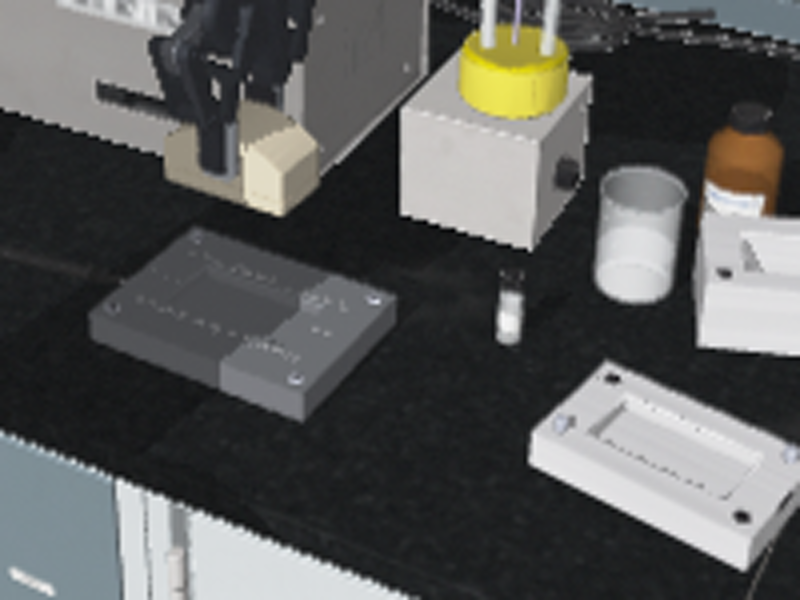

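The piece hangs level in the fingers, with underside corners at raw about (206,215), (233.4,223.6) and (244.4,215.4). I'll check those against the prediction and lower it in steps while watching the force.

```bash
python3 - <<'E'
from h import *
p=read_state()['tool_pos'];P=place([p[0],p[1],PL[2]],np.array([[-20,40,0],[-20,-40,0],[20,-40,0]])/1000)+[0,0,p[2]-.034]
print(proj("scene",P))
f0=read_state()['wrist_force'][2]
move_l([*PL[:2],.062],speed=.12)
for z in(.058,.054,.051,.049,.0475,.0465):
    move_l([*PL[:2],z],speed=.03); s=st()
    if s['wrist_force'][2]-f0>12: break
E
```

```text
[[205.75724785 214.5246361 ]
 [234.99111579 224.22793039]
 [244.18294524 216.17510597]]
t 8.73 p [ 0.4488 -0.0069  0.0582] F [-0.6  0.3 -1.8] w 0.0392 g 40.9
t 9.02 p [ 0.4485 -0.007   0.0538] F [-0.2  0.6 -1.9] w 0.0395 g 40.9
t 9.27 p [ 0.4485 -0.0069  0.0508] F [-0.5 -0.2 -1.4] w 0.0394 g 40.9
t 9.52 p [ 0.4486 -0.0069  0.0489] F [-0.5 -0.3 -1.8] w 0.0396 g 40.9
t 9.77 p [ 0.4486 -0.0069  0.0474] F [-0.4  0.9 -1.4] w 0.0393 g 40.9
t 10.02 p [ 0.4487 -0.0069  0.0465] F [-0.1  0.1 -1.8] w 0.0393 g 41.1
```

```bash
python3 - <<'E'
from h import *
move_l([*PL[:2],.0455],speed=.03); st()
set_gripper(.085); sleep(.2); st()
move_l([*PL[:2],.2],speed=.15)
a=snapshot("scene")
move_pose([*GA[:2],.2],ori(GA[2],0,1)); st()
b=snapshot("scene")
o=np.hstack([cv2.resize(x,(400,400),interpolation=cv2.INTER_CUBIC) for x in(a[215:295,180:260],b[130:240,75:185])])
cv2.imwrite("pics/s2.png",o[:,:,::-1])
E
```

```text
t 10.27 p [ 0.4487 -0.0069  0.0464] F [-4.6 -0.5  8.5] w 0.0393 g 42.2
t 10.98 p [ 0.4487 -0.0069  0.0455] F [-0.  -0.9  0.5] w 0.0851 g 0.0
t 13.44 p [0.4486 0.3156 0.2   ] F [0.2 0.3 0.3] w 0.0848 g 0.0
```

View pics/s2.png

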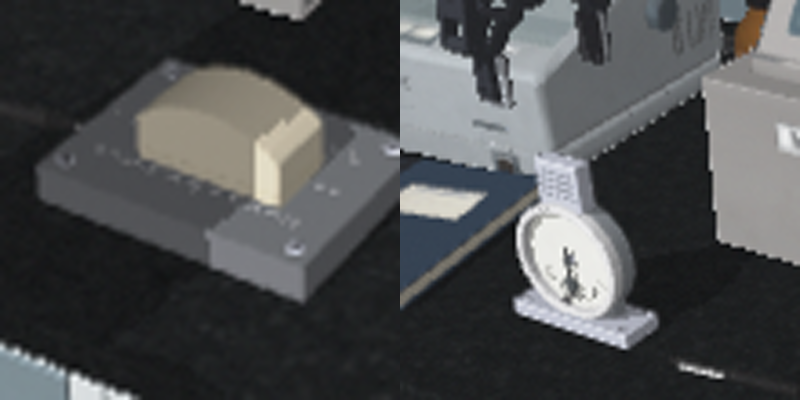

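The piece is seated level in the pocket and released. The gauge tab's front top edge runs from raw about (113.5,172.5) to (125.5,175). I'll check that, grip the gauge and show the dial to the camera.

```bash
python3 - <<'E'
from h import *
print(proj("scene",place(GA,np.array([[-8,20,136],[-8,-20,136]])/1000)))
move_l([*GA[:2],.125],speed=.12); st()
set_gripper(.008,60); st()
move_l([*GA[:2],.3],speed=.2); st()
for p in([.12,-.26,.42],[.16,-.26,.4],[.2,-.25,.38],[.25,-.22,.36]):
    y=np.arctan2(p[1]+.446,p[0]+.242); o=ori(y,0,1)
    try: move_pose(p,o); break
    except MotionError as e: print(p,e)
print(p,y); sleep(1.2); s=st(); print(s['orientation'],o)
a=np.mean([snapshot("scene").astype(float) for _ in range(6)],0).astype(np.uint8)
cv2.imwrite("pics/s3.png",a[:,:,::-1])
i=R.from_rotvec(s['orientation']).as_matrix()
c=s['tool_pos']+i@[0,-.013*-1*0,.068]
u=proj("scene",c)[0];print(u)
x,yy=int(u[0])-40,int(u[1])-40
print(x,yy)
cv2.imwrite("pics/s3c.png",cv2.resize(a[yy:yy+80,x:x+80],(600,600),interpolation=cv2.INTER_CUBIC)[:,:,::-1])
E
```

```text
[[110.66767739 172.63759696]
 [122.213528   176.00624279]]
t 14.27 p [0.449  0.3167 0.1258] F [ 0.4 -0.6  1. ] w 0.0849 g 0.0
t 14.9 p [0.4485 0.3168 0.1253] F [-0.6  0.1  1.7] w 0.0148 g 59.0
t 15.93 p [0.4478 0.3163 0.2982] F [-0.3  0.  -3.7] w 0.0152 g 58.5
[0.12, -0.26, 0.42] 0.4746361776835398
t 19.52 p [ 0.12 -0.26  0.42] F [ 0.1 -0.6 -3.8] w 0.0149 g 58.4
[-2.68140456e+00  1.63693394e+00  6.53053062e-06] [ 2.68143249 -1.63692523  0.        ]
[256.9199943  220.56552034]
216 180
```

View pics/s3c.png

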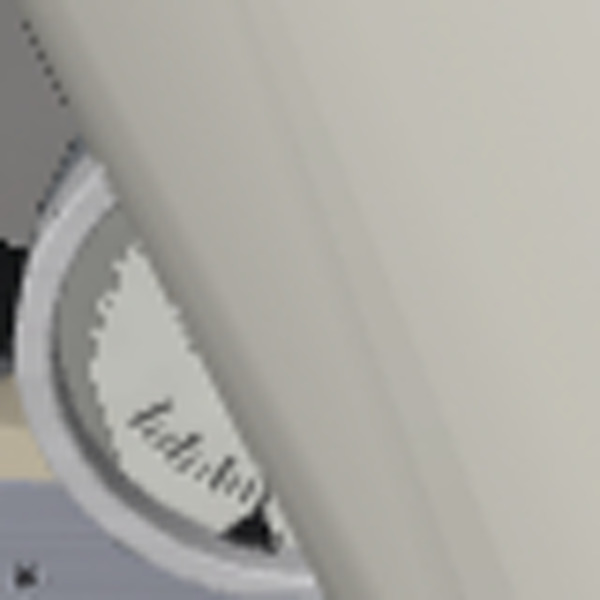

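The forearm hides most of the dial, and only the wedge at about crop (250,525) shows. I'll move the gauge further to the robot's right, so the arm stays beside the line of sight.

```bash
python3 - <<'E'
from h import *
for p in([.16,-.47,.40],[.2,-.45,.38],[.25,-.42,.36]):
    y=np.arctan2(p[1]+.446,p[0]+.242)
    o=ori(y,0,1)
    try: move_pose(p,o); break
    except MotionError as e: print(p,e)
print(p,y); sleep(1.2); s=st()
a=np.mean([snapshot("scene").astype(float) for _ in range(6)],0).astype(np.uint8)
cv2.imwrite("pics/s4.png",a[:,:,::-1])
c=s['tool_pos']+R.from_rotvec(s['orientation']).apply([0,0,.068])
u=proj("scene",c)[0];print(u)
x,yy=int(u[0])-50,int(u[1])-40
print(x,yy)
cv2.imwrite("pics/s4c.png",cv2.resize(a[max(yy,0):yy+100,x:x+100],(600,600),interpolation=cv2.INTER_CUBIC)[:,:,::-1])
E
```

```text
[0.16, -0.47, 0.4] -0.0596307131311693
t 23.48 p [ 0.16 -0.47  0.4 ] F [ 0.4  1.2 -3. ] w 0.0152 g 58.5
[450.84742029 272.00448487]
400 232
```

View pics/s4c.png

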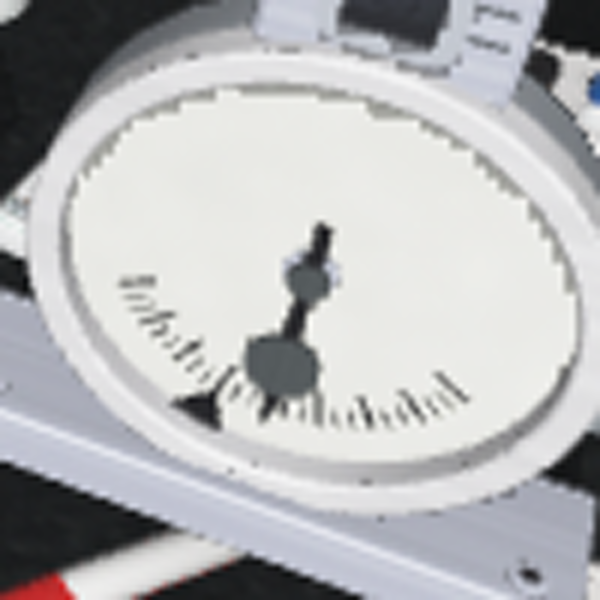

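The dial is clear: pivot at crop (309,281), needle tip about (265,420), wedge tip about (217,387), wedge base corners (175,406) and (222,431). I'll back-project these onto the dial plane.

```bash
python3 - <<'E'
from h import *
s=read_state();i=camera_info("scene");W=i["world_from_camera"]
RT=R.from_rotvec(s['orientation']).as_matrix()
G=RT@np.array([[0,-1,0],[-1,0,0],[0,0,-1]]).T # gauge axes in world
o=s['tool_pos']-G@[0,0,.124]
def gp(m,xp):
    u=(np.array(m)+.5)/6-.5+[400,232]
    d=W[:3,:3]@[(u[0]-i["cx"])/i["fx"],(u[1]-i["cy"])/i["fy"],1]
    a=G.T@(W[:3,3]-o);d=G.T@d
    return (a+d*(xp-a[0])/d[0])[1:]*1000
for xp in(-.008,-.011,-.013):
    p=gp([309,281],xp);print(xp,'pivot',p)
    for n,m in dict(tip=(265,420),bob=(282,365),top=(322,226),wtip=(217,387),wb1=(175,406),wb2=(222,431),wbm=(198,418)).items():
        v=gp(m,xp)-p;print(n,np.round(v,1),round(np.hypot(*v),1),round(np.arctan2(v[0],-v[1]),3))
E
```

```text
-0.008 pivot [-2.00090559 53.9208495 ]
tip [ -0.1 -32. ] 32.0 -0.004
bob [ -0.  -19.1] 19.1 -0.001
top [ 0.7 11.8] 11.8 3.084
wtip [  8.8 -28.6] 30.0 0.298
wb1 [ 14.5 -36.1] 38.8 0.382
wb2 [  5.9 -37.8] 38.2 0.156
wbm [ 10.3 -36.8] 38.3 0.272
-0.011 pivot [-1.98790149 56.04808911]
tip [ -0.1 -31.8] 31.8 -0.004
bob [ -0. -19.] 19.0 -0.001
top [ 0.7 11.7] 11.7 3.084
wtip [  8.7 -28.4] 29.7 0.298
wb1 [ 14.4 -35.8] 38.5 0.382
wb2 [  5.9 -37.5] 37.9 0.156
wbm [ 10.2 -36.6] 38.0 0.272
-0.013 pivot [-1.97923209 57.46624886]
tip [ -0.1 -31.6] 31.6 -0.004
bob [ -0.  -18.9] 18.9 -0.001
top [ 0.7 11.6] 11.6 3.084
wtip [  8.7 -28.3] 29.6 0.298
wb1 [ 14.3 -35.6] 38.4 0.382
wb2 [  5.8 -37.3] 37.7 0.156
wbm [ 10.2 -36.4] 37.8 0.272
```

```bash
cat >> h.py <<'E'
def tcp(a,d): # d = sole height over tangent point, along gauge z
    n=np.array([0,np.sin(a),np.cos(a)])
    return place(PL,np.array([0,0,-.004])+n*(.060+.1253+d))
E
python3 - <<'E'
from h import *
a=.275
move_pose(tcp(a,.14),ori(PL[2],-a,1)); st()
move_l(tcp(a,.02),speed=.12); sleep(.3); f0=st()['wrist_force']
for d in(.01,.006,.004,.002,.001,0,-.001,-.002,-.003,-.004):
    move_l(tcp(a,d),speed=.03); f=st()['wrist_force']-f0
    if f[2]>5: print('contact',d,f);break
sleep(1.5); s=st(); print(s['orientation'],ori(PL[2],-a,1),np.round(s['qvel'],3))
im=np.mean([snapshot("scene").astype(float) for _ in range(6)],0).astype(np.uint8)
cv2.imwrite("pics/s5.png",im[:,:,::-1])
cv2.imwrite("pics/s5c.png",cv2.resize(im[180:280,170:290],(720,600),interpolation=cv2.INTER_CUBIC)[:,:,::-1])
E
```

```text
t 26.02 p [0.4512 0.0808 0.3093] F [-0.1 -0.5 -3.8] w 0.0151 g 58.4
t 27.48 p [0.4503 0.049  0.1938] F [-0.2  0.3 -2.8] w 0.0153 g 58.4
t 27.96 p [0.45   0.046  0.1838] F [-0.8 -0.4 -3.1] w 0.0152 g 58.4
t 28.24 p [0.4499 0.0449 0.1799] F [ 0.2  0.  -2.3] w 0.0152 g 58.4
t 28.49 p [0.45   0.0444 0.1781] F [-0.   0.4 -3.4] w 0.0151 g 58.4
t 28.74 p [0.4499 0.0439 0.1761] F [ 0.7 -0.3 -3.5] w 0.0154 g 58.4
t 28.99 p [0.45   0.0436 0.1753] F [ 0.3  0.1 -2.6] w 0.0153 g 58.4
t 29.24 p [0.4502 0.0435 0.1745] F [ 0.5  0.4 -2.3] w 0.0153 g 58.5
t 29.49 p [0.4505 0.0434 0.1744] F [-2.5  2.3  6.7] w 0.0148 g 59.6
contact -0.001 [-2.27392762  1.97012204  9.55659985]
t 30.99 p [0.4505 0.0435 0.1744] F [-1.7  2.8  5.3] w 0.015 g 59.6
[ 2.04671693 -2.10047809  0.28437558] [ 2.04550804 -2.09960483  0.28304337] [ 0.    -0.001 -0.001  0.001 -0.001  0.002]
```

View pics/s5c.png

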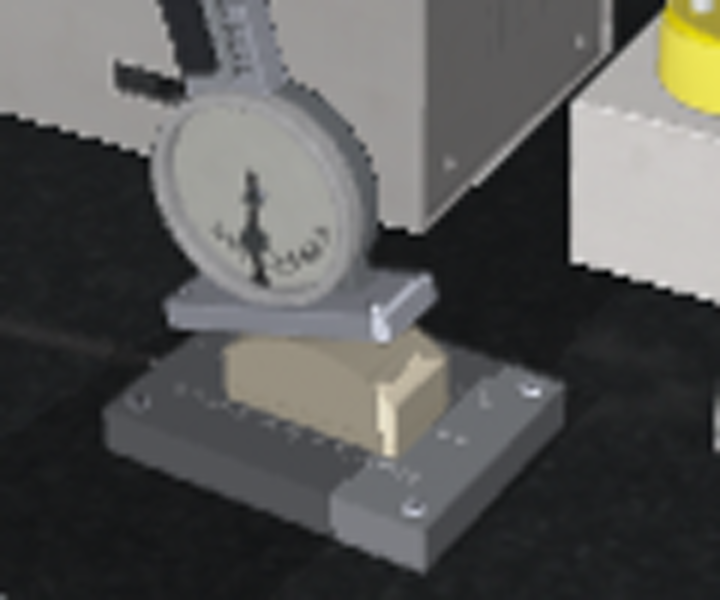

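Sole is resting on the arch, clear of the plate. Pivot is at crop (254,195), bob (255,240) and wedge about (262,275), in line as far as I can read them. One numeric check before handing in.

```bash
python3 - <<'E'
from h import *
s=read_state();RT=R.from_rotvec(s['orientation']).as_matrix()
G=RT@np.array([[0,-1,0],[-1,0,0],[0,0,-1]]).T
o=s['tool_pos']-G@[0,0,.1253]
def px(yz): return ((proj("scene",o+G@[-.011,*yz])[0]-[170,180]+.5)*6-.5).round(1)
piv=np.array([-.002,.056]);print('pivot',px(piv))
for th in(.225,.275,.325): print(th,[px(piv+r*np.array([np.sin(th),-np.cos(th)])) for r in(.019,.032,.038)])
im=cv2.cvtColor(cv2.imread("pics/s5.png"),cv2.COLOR_BGR2GRAY)[206:230,204:224]
print(im[::1])
E
```

```text
pivot [252.1 200.6]
0.225 [array([255.8, 242.7]), array([258.3, 271. ]), array([259.5, 284. ])]
0.275 [array([253.8, 242. ]), array([255. , 269.9]), array([255.5, 282.7])]
0.325 [array([251.8, 241.3]), array([251.7, 268.7]), array([251.6, 281.2])]
[[159 159 160 162 162 161 162 162 163 163 163 163 162 162 163 164 163 160
  155 163]
 [159 158 160 161 162 162 162 157 162 162 162 163 163 162 164 165 164 163
  160 154]
 [159 159 159 160 161 162 161 124 151 161 161 162 163 163 164 165 166 164
  163 156]
 [160 159 160 160 161 162 162  75  94 158 161 161 163 163 163 164 166 165
  164 160]
 [161 161 160 161 161 162 163  80  92 156 161 162 163 164 163 163 164 164
  163 163]
 [162 162 161 161 162 162 159  91  76 140 158 162 163 163 163 162 164 164
  163 163]
 [162 162 162 161 161 161 135  68  60 122 143 161 162 163 164 163 163 163
  163 162]
 [162 162 162 162 161 161 125  78  66  98 153 161 161 162 163 162 163 163
  164 162]
 [163 162 161 162 162 160 161 114  80 129 160 162 161 161 162 162 163 163
  163 164]
 [163 161 161 162 163 162 161 103  66 159 163 163 162 162 161 163 163 163
  163 164]
 [
[... 488 characters left out ...]
 125 152
  101 129]
 [147 145 152 160 162 161 132 118  58 107 158 136 151 156 100 154  88  96
  103 135]
 [154 149 145 150 159 162 138 160  67  89 152 155 107 134 114 124 136 114
  136 161]
 [161 160 148 143 146 158 160 161 102  63 131 134 129 155 157 116 160 163
  164 163]
 [146 155 157 145 141 140 149 154  95  38 147 160 137 137 137 161 163 162
  163 162]
 [117 135 153 157 148 142 140 123  64  39  88 156 160 161 161 161 159 158
  156 153]
 [107 108 134 146 151 152 146 140 118  83  77 140 149 148 148 147 138 138
  131 150]
 [108 107 108 116 135 146 152 152 143 142 135 132 130 127 125 128 132 145
  150 148]
 [107 107 107 107 108 118 139 149 151 151 153 148 145 143 150 150 152 148
  147 128]]
```

The wedge and pointer agree to within about 0.03 rad. Part of that difference is parallax in this oblique view, and the near view facing the dial gave 0.26–0.28. I'm handing it in.

```bash
python3 - <<'E'
from h import *
st(); print(sign_off())
E
```

```text
t 31.29 p [0.4505 0.0434 0.1744] F [-1.8  3.2  5.2] w 0.0149 g 59.6
the job is handed in; nothing more can be done
None
```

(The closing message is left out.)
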